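# Turn round a row of plant-culture vials

### The arm

A 6-joint arm with a two-finger parallel gripper is mounted at the origin on the work surface. World frame = base frame: x ahead of the robot, y to its left, z up, the work surface at z = 0. Lengths are in mm, angles in rad, forces in N, time in s.
With the tool pointing down it reaches from about 300 to 1000 mm from the base axis. Payload 5.1 kg.
Tool frame: the origin (TCP) lies at the very end of the fingers, on their centre line; the grasp point (between the pads) lies 19 mm behind it; z points along the fingers, y is the line along which they close (so a half turn about z gives the same grasp; the last joint's range is limited). The gripper opens to 95 mm and grips with 3 to 60 N. Pads are 20 mm wide; open, the fingers measure 119 mm over their backs; the gripper's body (75 mm by 180 mm) begins 59 mm behind the grasp point.
Start: joints at [1.073, 0.124, 1.65, -0, 1.367, -0.083], TCP at [261.973, 594.857, 214.656] pointing down, gripper open.
Joint ranges: [-2.61, 2.61], [-1.02, 2.33], [0.03, 2.71], [-1.35, 4.49], [0.32, 2.68], [-2.91, 2.91]. Speed limits (rad/s): [2.57, 2.57, 3.14, 3.14, 3.14, 3.14].

### API

Orientations are given as a 3x3 rotation matrix whose columns are the frame's x, y, z axes.
In Python, from bench import ctrl gives the robot as it stands. The module is installed in compiled form; this text tells all that it offers. Calls block until the motion is done:
- ctrl.goto(position, orientation): joint-space move of the TCP to a pose.
- ctrl.servo_line(position, orientation=None, feed=150, max_force=None): straight line of the TCP; orientation=None keeps the orientation; feed is the mean speed in mm/s. With max_force (N) it stops when the force on the tool has changed by that much, and returns True; else False.
- ctrl.movej(angles): joint-space move.
- ctrl.grip(opening, grip_force=None): opening from 0.0 (shut) to 1.0 (fully open); grip_force is the grip in N (None keeps the last); returns when the fingers have stopped.
- ctrl.wait(seconds).
- ctrl.solve_ik(position, orientation): joint angles nearest the present ones, or None.
- ctrl.grab_frame(name): name is "scene" or "top" or "wrist"; returns a dict with "img" (480x640x3 uint8, red, green, blue), "depth" (480x640 float32, mm along the optical axis (not along the pixel's ray), 0 where there is no reading), "intrinsics" (3x3 intrinsics, pixels), "rvec" (rotation vector, rad) and "tvec" (3), from world to camera coordinates, as OpenCV has them. Camera axes: x right, y down, z forward; pixel columns grow to the right and rows downward; lengths in mm; the calibration is good to about 2 mm. A picture is of the moment at which its call begins.
A pose or a line that the arm cannot do raises ctrl.IKError and nothing moves.
- ctrl.close_job(): hands the job in; it is judged then, once.
Readings, each from a call of its own:
- ctrl.current_time(): time.
- ctrl.current_joint_pos(): joint angles.
- ctrl.current_dq(): joint speeds.
- ctrl.current_joint_efforts(): joint torques, N m.
- ctrl.current_tcp_pos(): TCP position.
- ctrl.current_eef_rot(): TCP orientation.
- ctrl.current_contact_force(): force on the tool from outside, world axes, zero at the start.
- ctrl.current_ft_torque(): the same for the moment, N m.
- ctrl.current_gripper_width(): opening from 0.0 (shut) to 1.0 (fully open).
- ctrl.current_finger_force(): force on a finger pad.
Only numpy, scipy, OpenCV 4.12 (cv2) and the standard library are available. Lean on these libraries where they do the work, as an engineer would, in place of code of your own. Each camera call takes 0.05 s, during which the arm holds its last target. There are 200 camera calls.

### The job

Turn the row of culture vials end for end for even light: move all four from the blue rack into the grey rack in reverse order, so that the vial that stood nearest the blue rack's black end finishes farthest from the grey rack's black end, and so on along the row. Carry them upright, set each one down on the floor of its own compartment without dropping it, and leave all four standing there, released.

Things in the scene. Friction and masses are not known exactly. Their poses are not given: they have to be found in the camera images.
- vial_red: clear plant-culture vial with a small green plantlet in it and a red screw cap; 78 mm tall in all; the round body is 34 mm in diameter, the cap 36 mm in diameter and the topmost 20 mm; 40 to 85 g. Origin at the centre of its underside, z up. At the start it stands upright in one of the four compartments of the blue rack, beside the tag of its colour.
- tag_red: red tag, 36 x 14 x 3 mm, fixed on the label ledge of the blue rack beside one compartment, its long side along the row; it stays there and shows where in the row the red-capped vial stood. Origin at the centre of its underside, 41 mm from the centre of that compartment in the rack's -y direction; axes parallel to the rack's.
- vial_yellow: clear plant-culture vial with a small green plantlet in it and a yellow screw cap; 78 mm tall in all; the round body is 34 mm in diameter, the cap 36 mm in diameter and the topmost 20 mm; 40 to 85 g. Origin at the centre of its underside, z up. At the start it stands upright in one of the four compartments of the blue rack, beside the tag of its colour.
- tag_yellow: yellow tag, 36 x 14 x 3 mm, fixed on the label ledge of the blue rack beside one compartment, its long side along the row; it stays there and shows where in the row the yellow-capped vial stood. Origin at the centre of its underside, 41 mm from the centre of that compartment in the rack's -y direction; axes parallel to the rack's.
- vial_green: clear plant-culture vial with a small green plantlet in it and a green screw cap; 78 mm tall in all; the round body is 34 mm in diameter, the cap 36 mm in diameter and the topmost 20 mm; 40 to 85 g. Origin at the centre of its underside, z up. At the start it stands upright in one of the four compartments of the blue rack, beside the tag of its colour.
- tag_green: green tag, 36 x 14 x 3 mm, fixed on the label ledge of the blue rack beside one compartment, its long side along the row; it stays there and shows where in the row the green-capped vial stood. Origin at the centre of its underside, 41 mm from the centre of that compartment in the rack's -y direction; axes parallel to the rack's.
- vial_white: clear plant-culture vial with a small green plantlet in it and a white screw cap; 78 mm tall in all; the round body is 34 mm in diameter, the cap 36 mm in diameter and the topmost 20 mm; 40 to 85 g. Origin at the centre of its underside, z up. At the start it stands upright in one of the four compartments of the blue rack, beside the tag of its colour.
- tag_white: white tag, 36 x 14 x 3 mm, fixed on the label ledge of the blue rack beside one compartment, its long side along the row; it stays there and shows where in the row the white-capped vial stood. Origin at the centre of its underside, 41 mm from the centre of that compartment in the rack's -y direction; axes parallel to the rack's.
- old_rack: blue rack, fixed: a row of four open compartments, 54 x 54 mm inside, centres at x = -90, -30, 30, 90 mm, y = 0; walls 6 mm thick, 22 mm high; floors 6 mm above the bench. Ledge 16 mm wide, 22 mm high along its -y side; black end block 34 mm high at its +x end. Origin on the bench under mid-row, x along the row to the black end, z up. Holds the vials at the start.
- new_rack: grey rack, fixed: a row of four open compartments, 54 x 54 mm inside, centres at x = -90, -30, 30, 90 mm, y = 0; walls 6 mm thick, 22 mm high; floors 6 mm above the bench. Ledge 16 mm wide, 22 mm high along its -y side; black end block 34 mm high at its +x end. Origin on the bench under mid-row, x along the row to the black end, z up. Empty at the start.

How it is judged:
By the outcome, as a careful person would: the job done as asked, in the order asked, and still so for the second after the job is handed in, with the robot touching nothing.
It also fails if it takes over 96 s, if anything falls off the work surface, if the arm or the gripper's body presses on something with over 40 N, if the wrist force passes 120 N, or if a joint passes its speed limit or range.

## Working session

There is one attempt and no reset: what is moved stays moved. The work goes in short steps, each a Python script; the robot and the scene stay as the last script left them, time stands still between calls to the robot, and variables do not carry over. Pictures are saved under pics/ and viewed, at most 14 in all, crops included, and the job is handed in when it is done.

```bash
mkdir -p pics
python3 - <<'E'
from bench import ctrl
import cv2,numpy as np
for n in("top","scene"):
    f=ctrl.grab_frame(n); cv2.imwrite(f"pics/{n}0.png",f["img"][:,:,::-1]); np.savez(f"pics/{n}0.npz",**f)
    R=cv2.Rodrigues(f["rvec"])[0]; print(n,(-R.T@f["tvec"].ravel()).round(),R.round(2).tolist())
E
```

```text
top [480. -20. 806.] [[0.02, -1.0, 0.01], [-1.0, -0.02, -0.07], [0.07, -0.01, -1.0]]
scene [968. 285. 614.] [[-0.61, 0.79, -0.01], [0.59, 0.45, -0.68], [-0.53, -0.42, -0.74]]
```

View pics/top0.png

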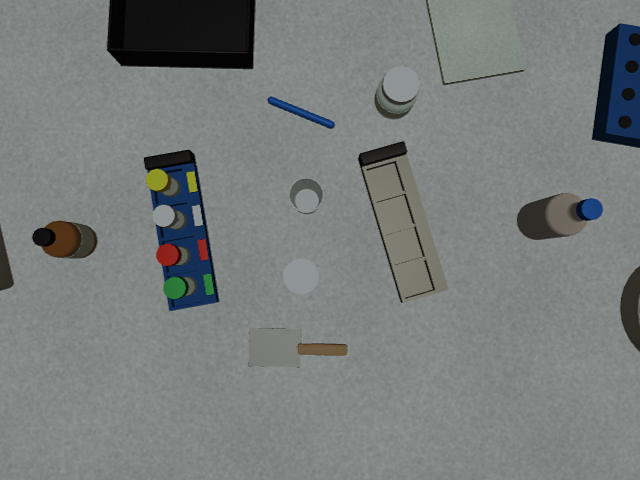

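View pics/scene0.png

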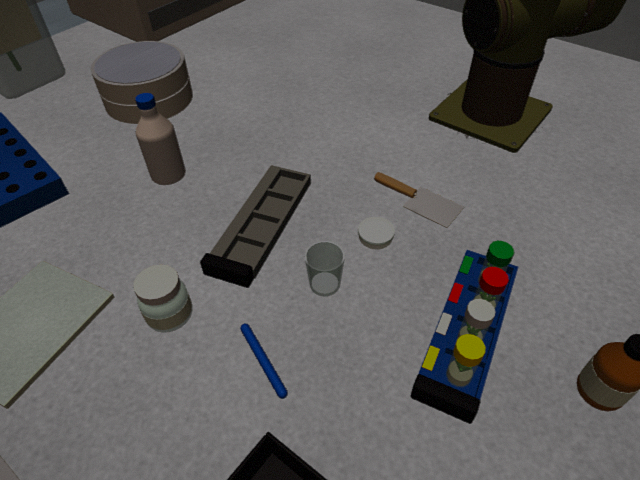

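Top view: image up is +x and image left is +y. The blue rack (black end near (170,159)) holds, from the black end, yellow (157,180), white (163,215), red (168,255) and green (176,288). The grey rack runs from (383,153, black) to (420,295). So yellow goes to slot -90, white to -30, red to +30 and green to +90.

```bash
cat > geo.py <<'E'
import numpy as np,cv2
def cloud(f):
    v,u=np.mgrid[:480,:640]; d=f["depth"]; K=f["intrinsics"]
    P=np.stack([(u-K[0,2])/K[0,0]*d,(v-K[1,2])/K[1,1]*d,d],-1)
    R=cv2.Rodrigues(f["rvec"])[0]
    W=(P-f["tvec"].ravel())@R; W[d==0]=np.nan
    return W
E
python3 - <<'E'
from geo import *
from scipy.optimize import minimize
def wallmask(q):  # True where rack's top is at z=22
    x,y=q[:,0],q[:,1]
    xm=np.abs((x+120)%60-30)  # distance to compartment centre
    return ~((xm<27)&(np.abs(y)<27))&(abs(x)<123)&(y>-49)&(y<33)
for n in("top","scene"):
    f=dict(np.load(f"pics/{n}0.npz")); W=cloud(f); img=f["img"].astype(int); z=W[...,2]
    hsv=cv2.cvtColor(f["img"],cv2.COLOR_RGB2HSV).astype(int)
    print(n,"bench z",np.nanmedian(z))
    blu=(W[...,1]>0)&(W[...,1]<330)&(W[...,0]>300)&(W[...,0]<720)
    H,S,V=hsv[...,0],hsv[...,1],hsv[...,2]
    cols=dict(yellow=(abs(H-30)<8)&(S>140),red=((H<8)|(H>172))&(S>140),green=(abs(H-65)<15)&(S>120),white=(S<40)&(V>130))
    for c,m in cols.items():
        for nm,lo,hi in(("cap",78,92),("tag",19,31)):
            k=(m&blu&(z>lo)&(z<hi)).astype(np.uint8)
            N,L,st,_=cv2.connectedComponentsWithStats(k)
            if N<2: print(c,nm,"none");continue
            p=W[L==1+np.argmax(st[1:,4])]
            mid=(p.min(0)+p.max(0))/2
            print(c,nm,len(p),p.mean(0).round(1),"mid",mid.round(1),"ext",np.ptp(p,0).round(1))
    # grey rack
    y0=-(130);reg=(W[...,0]>300)&(W[...,0]<720)&(W[...,1]<-40)&(W[...,1]>-270)
    k=(reg&(z>16)&(z<28)).astype(np.uint8); N,L,st,_=cv2.connectedComponentsWithStats(k)
    i=1+np.argmax(st[1:,4]); p=W[L==i]; print("grey top",len(p),"z",np.median(p[:,2]))
    k2=reg&(z>-5)&(z<28); allp=W[k2]
    fl=W[reg&(z<13)&(z>-5)]
    def cost(s):
        c,sn=np.cos(s[2]),np.sin(s[2]); R=np.array([[c,-sn],[sn,c]])
        a=wallmask((p[:,:2]-s[:2])@R).mean(); b=wallmask((fl[:,:2]-s[:2])@R).sum()/len(p)
        return -a+b
    c0=p[:,:2].mean(0); best=None
    for th in np.radians(np.arange(0,30,3)):
      for dx in(-25,-12,0,12,25):
        r=minimize(cost,[*(c0+[dx,10]),th],method="Nelder-Mead",options=dict(initial_simplex=np.array([c0[0]+dx,c0[1]+5,th])+np.array([[0,0,0],[15,0,0],[0,15,0],[0,0,.1]])))
        if best is None or r.fun<best.fun: best=r
    print("grey pose",best.x.round(3),best.fun)
    k=reg&(z>30)&(z<38)&(V<70); q=W[k]; c,sn=np.cos(best.x[2]),np.sin(best.x[2])
    q=(q[:,:2]-best.x[:2])@np.array([[c,-sn],[sn,c]]); print("block in rack",np.percentile(q,[2,98],axis=0).round(1).tolist())
E
```

```text
top bench z 0.10014861003835465
yellow cap 395 [615.1 235.1  83.7] mid [615.3 235.6  82.4] ext [34.3 35.3  8.1]
yellow tag 162 [624.2 196.   24.6] mid [624.3 195.6  24.7] ext [33.9 19.1  6.8]
red cap 403 [495.7 212.7  83.7] mid [495.7 212.8  82.9] ext [33.5 34.2  9.7]
red tag 172 [506.8 172.2  24.8] mid [506.7 171.7  24.6] ext [36.1 18.9  5.6]
green cap 412 [444.  199.1  83.8] mid [443.9 199.6  82.6] ext [33.2 34.8  9.2]
green tag 168 [448.1 160.4  25. ] mid [448.1 161.4  23.8] ext [34.1 19.3  9.6]
white cap 356 [557.8 222.9  83.8] mid [557.6 222.9  83.1] ext [33.8 32.8  7.7]
white tag 154 [565.7 184.   24.7] mid [566.  184.4  24.6] ext [35.  18.9  7. ]
grey top 3037 z 21.32926877285082
grey pose [ 5.50205e+02 -1.67729e+02  3.02000e-01] -0.8903523213697728
block in rack [[123.1, -44.8], [143.9, 31.7]]
scene bench z 1.3568223737308642
yellow cap 589 [616.9 237.3  84.7] mid [616.8 237.1  84.6] ext [35.9 35.5  6.7]
yellow tag 247 [625.7 197.5  25.7] mid [625.1 197.5  25.5] ext [37.1 19.2  5.2]
red cap 477 [499.1 215.7  84.4] mid [496.9 215.4  83. ] ext [37.  34.7  9.5]
red tag 180 [508.5 173.6  26. ] mid [508.4 173.3  25.6] ext [36.9 19.3  5.5]
green cap 417 [447.8 202.1  84.4] mid [446.3 201.4  83.1] ext [35.2 34.2 10.2]
green tag 152 [449.5 161.6  26.1] mid [448.3 161.2  25.3] ext [36.1 19.6  7.6]
white cap 288 [559.  223.4  84.9] mid [558.8 223.6  85.1] ext [32.6 32.7  4.9]
white tag 133 [566.2 185.5  25.8] mid [565.6 185.1  25.7] ext [36.6 17.   4.4]
grey top 2628 z 22.080500368461557
grey pose [ 5.49574e+02 -1.66604e+02  3.03000e-01] -0.6312785388127853
block in rack [[125.5, -45.0], [146.5, 32.7]]
```

Both cameras agree to about 2 mm, and the heights, sizes and spacings fit. The blue rack yaw is 0.20; the grey rack is at (550, -167), yaw 0.302. I'll move yellow first.

```bash
cat > mv.py <<'E'
import numpy as np
from bench import ctrl
from geo import cloud
CAP=dict(yellow=(616,236.2),white=(558.3,223.2),red=(496.7,214),green=(445.3,200.4))
SLOT=dict(yellow=-90,white=-30,red=30,green=90)
G=(550,-167.3,.302); BY=.199; ZG=53; ZH=158
def rot(a,s):
    y=s*np.array([-np.sin(a),np.cos(a),0]); z=np.array([0,0,-1.]); return np.column_stack([np.cross(y,z),y,z])
S=1 if ctrl.current_eef_rot()[1,1]>0 else -1
def target(c):
    return G[0]+SLOT[c]*np.cos(G[2]),G[1]+SLOT[c]*np.sin(G[2])
def pick(c):
    p=CAP[c]; R=rot(BY,S)
    ctrl.goto([*p,ZH-40],R); ctrl.grip(.7)
    ctrl.servo_line([*p,ZG],feed=80)
    ctrl.grip(0,grip_force=20)
    w=ctrl.current_gripper_width()*95; print(c,"width",round(w,1),"F",round(float(np.max(ctrl.current_finger_force())),1))
    if not 32<w<39: raise SystemExit("bad grasp")
    ctrl.servo_line([*p,ZH],feed=120)
    print(" lifted width",round(ctrl.current_gripper_width()*95,1),"t",round(ctrl.current_time(),1))
def place(c):
    p=target(c); R=rot(G[2],S)
    ctrl.servo_line([*p,ZH],R,feed=250)
    ctrl.servo_line([*p,ZG+8],feed=100); ctrl.wait(.2)
    hit=ctrl.servo_line([*p,ZG-4],feed=15,max_force=4)
    print(" hit",hit,"z",ctrl.current_tcp_pos()[2].round(1),ctrl.current_contact_force().round(1))
    ctrl.grip(.7); ctrl.servo_line([*p,ZH-20],feed=150)
    print(" t",round(ctrl.current_time(),1))
E
python3 - <<'E'
from mv import *
import cv2
for n in("top","scene"):
    W=cloud(dict(np.load(f"pics/{n}0.npz"))); m=(W[...,0]>380)&(W[...,0]<700)&(W[...,1]>-250)&(W[...,1]<160)
    print("max z in corridor",np.nanpercentile(W[m][:,2],99.9).round())
print(ctrl.current_eef_rot().round(2).tolist(),S)
for c in CAP: print(c,[None if q is None else q.round(2) for q in (ctrl.solve_ik([*CAP[c],ZH],rot(BY,S)),ctrl.solve_ik([*target(c),ZH],rot(G[2],S)))])
pick("yellow")
f=ctrl.grab_frame("scene"); cv2.imwrite("pics/held.png",f["img"][:,:,::-1])
E
```

```text
max z in corridor 71.0
max z in corridor 71.0
[[-0.92, 0.4, -0.0], [0.4, 0.92, -0.0], [0.0, -0.0, -1.0]] 1
yellow [array([ 0.28,  0.18,  1.68, -0.  ,  1.28, -1.48]), array([-0.5 , -0.16,  2.03, -0.  ,  1.27, -2.38])]
white [array([ 0.29,  0.06,  1.82, -0.  ,  1.27, -1.48]), array([-0.42, -0.05,  1.93, -0.  ,  1.27, -2.3 ])]
red [array([ 0.31, -0.08,  1.95, -0.  ,  1.27, -1.46]), array([-0.36,  0.06,  1.82, -0.  ,  1.27, -2.23])]
green [array([ 0.31, -0.2 ,  2.06, -0.  ,  1.28, -1.46]), array([-0.3 ,  0.17,  1.7 , -0.  ,  1.28, -2.17])]
yellow width 35.5 F 20.0
 lifted width 36.0 t 5.2
```

View pics/held.png

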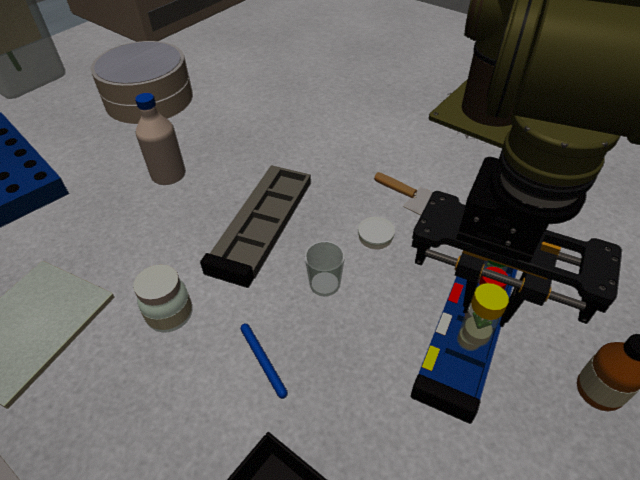

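The yellow vial hangs upright between the fingers with its cap at (490,300), clear of the rack. Next I'll place it and look.

Run:
```python
from mv import *
import cv2
place("yellow")
ctrl.goto([*CAP["white"],ZH-40],rot(BY,S))
f=ctrl.grab_frame("scene"); cv2.imwrite("pics/p1.png",cv2.resize(f["img"][120:420,150:550,::-1],(800,600)))
```

```text
hit True z 53.0 [-0.2 -0.7  2.7]
 t 10.6
```

View pics/p1.png

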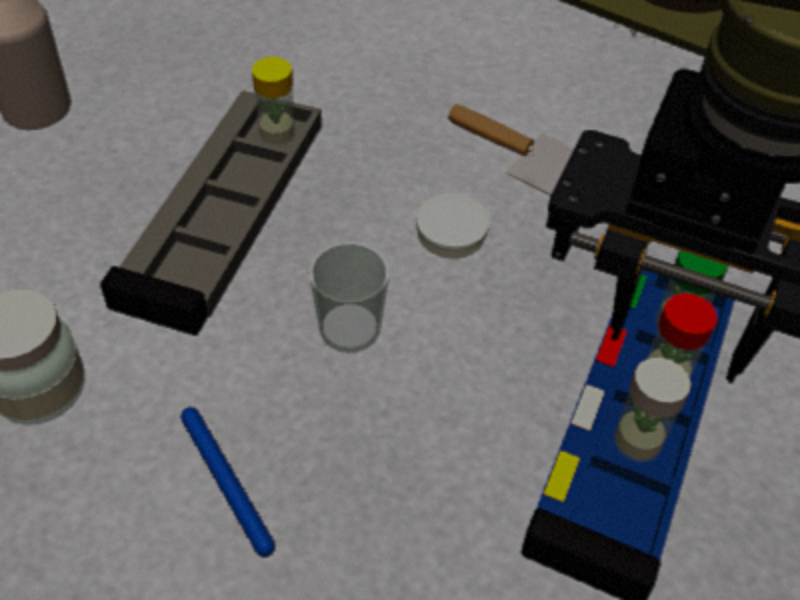

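Yellow stands upright in the grey rack's far compartment, cap at (273,77) in the crop. White, red and green are undisturbed. Carrying on with those three.

Run:
```python
from mv import *
import cv2
for c in("white","red","green"):
    pick(c); place(c)
ctrl.goto([480,150,300],rot(BY,S))
for n in("scene","top"):
    f=ctrl.grab_frame(n); np.savez(f"pics/{n}E.npz",**f)
    cv2.imwrite(f"pics/{n}E.png",f["img"][:,:,::-1]) 
    W=cloud(f); z=W[...,2]; a=G[2]; Rm=np.array([[np.cos(a),-np.sin(a)],[np.sin(a),np.cos(a)]])
    for c in SLOT:
        t=target(c); m=(np.hypot(W[...,0]-t[0],W[...,1]-t[1])<30)&(z>78)&(z<95)
        p=W[m]; print(n,c,len(p),((p.mean(0)[:2]-t)@Rm).round(1),p[:,2].mean().round(1),f["img"][m].mean(0).round())
print(ctrl.current_time())
```

```text
white width 35.6 F 20.0
 lifted width 35.5 t 15.3
 hit True z 53.0 [-0.6 -0.1  3.2]
 t 20.4
red width 35.5 F 20.0
 lifted width 35.7 t 24.7
 hit True z 53.0 [-1.   0.1  4.2]
 t 29.7
green width 35.1 F 20.0
 lifted width 35.4 t 33.9
 hit True z 53.1 [0.9 0.9 3.7]
 t 39.0
scene yellow 252 [3.7 3.1] 84.0 [119. 113.   3.]
scene white 274 [3.1 2.8] 84.1 [117. 115. 107.]
scene red 313 [2.6 3.6] 83.9 [122.   2.   1.]
scene green 356 [1.7 3.3] 83.9 [ 4. 75. 19.]
top yellow 404 [-0.7  0.9] 83.5 [154. 160.  57.]
top white 398 [-1.1  0.6] 83.5 [155. 161. 161.]
top red 393 [-1.7  1.1] 83.3 [152.  56.  47.]
top green 385 [-2.7  0.8] 83.4 [ 57. 137.  71.]
40.4417
```

View pics/sceneE.png

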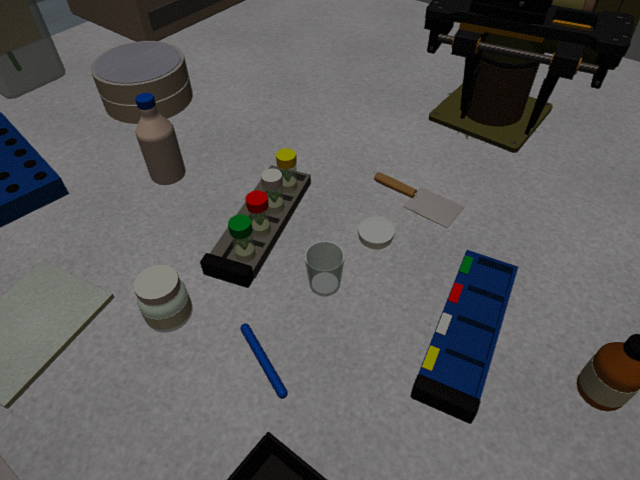

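All four stand upright at the right height, within 5 mm of their compartment centres. From the grey rack's black end they run green (240,226), red (257,202), white (272,178), yellow (286,158), which is the reverse of the blue rack's tags. The blue rack is empty, so I'm handing in.

```bash
python3 -c "
from bench import ctrl
print(ctrl.close_job())"
```

```text
the job is handed in; nothing more can be done
None
```

The job is handed in at about 40 s: all four vials stand released and upright in the grey rack, running green, red, white, yellow from its black end, the reverse of the blue rack.

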